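Nest the two sets of dosing cups on their coasters

TASK

Tidy away the dosing cups as two nests, each centred on the coaster of its own colour: on the blue coaster the large blue cup with the medium blue cup inside it and the small blue cup inside that, and on the orange coaster the large orange cup with the medium orange cup inside it. All cups stand upright and fully seated, and the tape roll, the clothes peg and the dropper bottle are left where they are, the bottle standing.

Things in the scene. Friction and masses are not known exactly. Their poses are not given: they have to be found in the camera images.
- blue_large: blue plastic dosing cup, the widest of the three blue cups: round, open at the top, tapered; outer diameter 66 mm at the rim, 54 mm at the foot, 65 mm high, walls 2.5 mm, raised inner floor 35 mm above the underside (30 mm deep), 50 g. Origin: centre of the underside, z up. Inner diameter 61 mm at the mouth, 55 mm at the floor.
- blue_medium: blue plastic dosing cup, the middle one of the three blue cups: round, open at the top, tapered; outer diameter 53 mm at the rim, 43 mm at the foot, 65 mm high, walls 2.5 mm, raised inner floor 35 mm above the underside (30 mm deep), 50 g. Origin: centre of the underside, z up. Inner diameter 48 mm at the mouth, 43 mm at the floor. Standing in the large cup its rim is 35 mm above that cup's rim.
- blue_small: blue plastic dosing cup, the narrowest of the three blue cups: round, open at the top, tapered; outer diameter 40 mm at the rim, 32 mm at the foot, 65 mm high, walls 2.5 mm, raised inner floor 20 mm above the underside (45 mm deep), 50 g. Origin: centre of the underside, z up. Standing in the medium cup its rim is 35 mm above that cup's rim.
- orange_large: orange plastic dosing cup, the wider of the two orange cups: round, open at the top, tapered; outer diameter 66 mm at the rim, 54 mm at the foot, 65 mm high, walls 2.5 mm, raised inner floor 35 mm above the underside (30 mm deep), 50 g. Origin: centre of the underside, z up. Inner diameter 61 mm at the mouth, 55 mm at the floor.
- orange_medium: orange plastic dosing cup, the narrower of the two orange cups: round, open at the top, tapered; outer diameter 53 mm at the rim, 43 mm at the foot, 65 mm high, walls 2.5 mm, raised inner floor 35 mm above the underside (30 mm deep), 50 g. Origin: centre of the underside, z up. Standing in the orange large cup its rim is 35 mm above that cup's rim.
- coaster_blue: flat round blue coaster, 92 mm across, fixed to the dryer top, with a low lip round its edge (5 mm high) and a flat face 3 mm above the dryer top. Origin: centre of its underside, z up
- coaster_orange: flat round orange coaster, of the same size and make as the blue one, fixed. Origin: centre of its underside, z up
- tape: roll of beige adhesive tape lying flat, 92 mm across, 48 mm high; a loose bystander. Origin: centre of its underside
- peg: small green clothes peg, 15 x 72 x 12 mm, lying flat, long along its own y; a loose bystander. Origin: centre of its underside
- dropper_bottle: small brown dropper bottle with a black top, 34 mm across, 102 mm high, standing; a loose bystander. Origin: centre of its underside
There are look-alikes about, which are no part of the job. What is shaped like the blue_medium but green or red is not meant.

How it is judged:
At the end, for the whole second after the job is handed in: Each large cup stands on the coaster of its colour within 12 mm of its centre; blue medium stands in blue large, blue small in blue medium, orange medium in orange large, each on the inner floor (height within 4 mm, centres within 12 mm); all five upright within 0.1 rad and at rest (horizontal distance between blue_large and coaster_blue below 0.012 m and z of blue_large in the frame of coaster_blue between -0.001 and 0.007 m and angle between each of blue_large, blue_medium, blue_small, orange_large, orange_medium's own z axis and vertical below 0.1 rad and linear speed of each of blue_large, blue_medium, blue_small, orange_large, orange_medium below 0.02 m/s and angular speed of each of blue_large, blue_medium, blue_small, orange_large, orange_medium below 0.2 rad/s and horizontal distance between blue_medium and blue_large below 0.012 m and z of blue_medium in the frame of blue_large between 0.031 and 0.039 m and horizontal distance between blue_small and blue_medium below 0.012 m and z of blue_small in the frame of blue_medium between 0.031 and 0.039 m and horizontal distance between orange_large and coaster_orange below 0.012 m and z of orange_large in the frame of coaster_orange between -0.001 and 0.007 m and horizontal distance between orange_medium and orange_large below 0.012 m and z of orange_medium in the frame of orange_large between 0.031 and 0.039 m); the robot touches nothing.
It fails at once if the tape is pushed more than 25 mm (distance of tape from where it was at the start of the episode above 0.025 m).
It fails at once if the peg is pushed more than 25 mm (distance of peg from where it was at the start of the episode above 0.025 m).
It fails at once if the dropper bottle is pushed more than 25 mm (distance of dropper_bottle from where it was at the start of the episode above 0.025 m).
It fails at once if the dropper bottle is knocked over (angle between dropper_bottle's own z axis and vertical above 0.6 rad).
It also fails if it takes over 128 s, if anything falls off the work surface, if the arm or the gripper's body presses on something with over 40 N, if the wrist force passes 120 N, or if a joint passes its speed limit or range.

ROBOT

A 7-joint arm with a two-finger parallel gripper is mounted at the origin on a cart in front of the work surface, level with it; the furniture and walls round the work are solid. World frame = base frame: x ahead of the robot, y to its left, z up, the work surface at z = 0. Lengths are in m, angles in rad, forces in N, time in s.
With the tool pointing down it reaches from about 0.4 to 0.85 m from the base axis. Payload 10.4 kg.
Tool frame: the origin (TCP) lies midway between the tips of the shut fingers; the grasp point (between the pads) lies 19 mm behind it (manip.tcp_to_grasp is the distance from the TCP to the grasp point, in m); z points along the fingers, y is the line along which they close (so a half turn about z gives the same grasp; the last joint's range is limited). The gripper opens to 85 mm and grips with 20 to 120 N. Pads are 22 mm wide; open, the fingers measure 114 mm over their backs; the gripper's body (76 mm by 85 mm) begins 54 mm behind the grasp point. The pads swing forward as they close: fully open they stand 13 mm farther back than shut.
Start: joints at [-1.373, 0.332, -0.065, 1.46, 0.022, 1.35, -0.088], TCP at [0.137, 0.61, 0.231] pointing down, gripper open.
Joint ranges: [-2.6, 2.6], [-0.5, 2.12], [-1.47, 1.34], [0.16, 2.42], [-1.27, 4.41], [0.06, 2.06], [-2.6, 2.6]. Speed limits (rad/s): [2.22, 2.22, 2.79, 2.79, 3.14, 3.14, 3.14].

INTERFACE

Orientations are given as a unit quaternion [x, y, z, w].
In Python, from workcell import manip gives the robot as it stands.
- The arm moves only by the shell command python3 -m jog 'ROWS' [FORCE]. ROWS is a JSON object of lists of equal length, an entry for each row: "offset": the shift along the world's x, y, z in m, a list of three; "yaw": the turn about the world's z in degrees; "jaw": the closure, from 0 (fully open) to 1 (shut). A call has 1 to 20 rows; each row shifts and turns the commanded pose from where the row before left it; what a row does not reach is not made up. A row lasts 1/12 s, in which the tool goes at most 41.7 mm and 7.16 degrees, less where a joint would pass 70% of its speed; a pose out of reach is approached as far as the arm can. A call is refused whole if a number of a shift passes 0.0417 or a number of a turn 7.16, either way. A call with a gripper value outside its range is refused whole. The fingers move at their own pace and stop on an object; FORCE is the grip in N (left out, the last holds). Time passes only in rows, so rows that do not move let the fingers close. It gives the time, the measured TCP pose, the force, the opening and the grip force at its end, in the units of the state.
- manip.get_obs(): the state, without advancing time (a new reading comes with each control period).
- manip.camera(name): name is "side" or "top" or "wrist"; returns a dict with "frame" (384x512x3 uint8, red, green, blue), "camera_matrix" (3x3 intrinsics, pixels), "eye" and "attitude" of the camera in the world; the wrist camera has in their place "hand_eye" (4x4, takes a point from camera to tool coordinates, whose origin is the TCP and whose axes are the flange's). Camera axes: x right, y up, looking along -z (the intrinsics and any distortion apply to the point x, -y, -z); pixel columns grow to the right and rows downward; lengths in m; the calibration is good to about 2 mm. The wrist camera is an equidistant fisheye: a pixel r from the principal point sees the ray r / f radians off the axis. A picture is of the moment at which its call begins: read the wrist's pose just before it. There is no depth.
- manip.hand_in(): hands the job in; it is judged then, once.
Trained networks look in a picture, given as the dict that the camera call returned (one of the last four; its "shot" number tells which), for a name from the list of things; names that differ only in an ending like _2 or _b are one class to them, and where a whole thing is asked for, a point or a joint stands for the part that bears it (a point fixed in the world has none). Each returns a list of dicts, best first, with "score" (0 to 1); they miss things now and then, are a little off and sometimes report something else, mostly with a low value. They report only what shows in the picture. A call takes as long as a camera call. They do not tell look-alikes from the thing itself.
- manip.masks_of(picture, name): "region" (384x512 bool, what is visible of it).
- manip.tip_of(picture, name): "at" ([x, y, z] in m, in world coordinates, good to about 4 mm: a listed point, or the origin of a listed thing).
The state is a dict: "clock": time; "joint_pos": joint angles; "joint_velocities": joint speeds; "tau": joint torques, N m; "position": TCP position; "ee_rot": TCP orientation; "ft_force": force on the tool from outside, world axes, zero at the start; "torque": the same for the moment, N m; "grip_width": opening from 0.0 (shut) to 1.0 (fully open); "grasp_force": force on a finger pad.
Only numpy, scipy, OpenCV 4.12 (cv2) and the standard library are available. Lean on these libraries where they do the work, as an engineer would, in place of code of your own. Each camera call takes 0.05 s, during which the arm holds its last target. There are 200 camera calls.

## Working session

There is one attempt and no reset: what is moved stays moved. The work goes in short steps, Python scripts to look and compute and a shell command to move; the robot and the scene stay as the last step left them, time stands still between calls to the robot, and variables do not carry over. Pictures are saved under pics/ and viewed, at most 14 in all, crops included, and the job is handed in when it is done.

```bash
mkdir -p pics; cat > h.py <<'E'
from workcell import manip
import numpy as np, cv2
N=["blue_large","blue_medium","blue_small","orange_large","orange_medium","coaster_blue","coaster_orange","tape","peg","dropper_bottle"]
def save(p,n): cv2.imwrite(f"pics/{n}.png",p["frame"][:,:,::-1])
def R(q):
    q=np.array(q,float)
    if q.shape==(3,3): return q
    from scipy.spatial.transform import Rotation as r
    return r.from_quat(q).as_matrix()
def proj(p,X):
    c=R(p["attitude"]).T@(np.array(X)-p["eye"]); c=c*[1,-1,-1]
    u=p["camera_matrix"]@c; return u[:2]/u[2]
def onz(p,uv,z):
    d=np.linalg.inv(p["camera_matrix"])@[uv[0],uv[1],1]; d=R(p["attitude"])@(d*[1,-1,-1])
    e=np.array(p["eye"]); return e+d*(z-e[2])/d[2]
E
python3 - <<'E'
from h import *
o=manip.get_obs(); print({k:np.round(v,3).tolist() for k,v in o.items()}, manip.tcp_to_grasp)
for c in ["top","side"]:
    p=manip.camera(c); save(p,c+"0"); print(c,np.round(p["eye"],3),np.round(p["attitude"],3).tolist(),p["camera_matrix"].round(1).tolist(),p.keys())
    for n in N:
        for d in manip.tip_of(p,n)[:5]:
            print(n,round(d["score"],2),np.round(d["at"],3),proj(p,d["at"]).round())
E
```

```text
{'clock': 0.0, 'joint_pos': [-1.373, 0.333, -0.065, 1.461, 0.022, 1.35, -0.088], 'joint_velocities': [-0.0, -0.001, -0.001, -0.001, 0.002, 0.0, 0.001], 'tau': [-0.0, -62.544, 0.049, -39.162, 0.016, 0.01, -0.0], 'position': [0.137, 0.609, 0.231], 'ee_rot': [0.11, 0.994, -0.001, -0.0], 'ft_force': [0.214, 0.363, 0.098], 'torque': [-0.005, -0.035, 0.029], 'grasp_force': 0.0, 'grip_width': 0.999} 0.0187
top [ 0.398 -0.017  1.193] [-0.061, 0.061, 0.708, -0.701] [[491.8, 0.0, 264.8], [0.0, 491.8, 199.6], [0.0, 0.0, 1.0]] dict_keys(['frame', 'camera_matrix', 'eye', 'attitude', 'shot'])
blue_large 0.95 [0.429 0.229 0.003] [162. 273.]
blue_medium 0.93 [ 0.766 -0.265  0.001] [363. 136.]
blue_medium 0.77 [ 0.659 -0.231  0.   ] [350. 177.]
blue_medium 0.66 [ 0.717  0.213 -0.   ] [172. 157.]
blue_medium 0.59 [ 0.755 -0.168  0.003] [324. 140.]
blue_medium 0.44 [0.426 0.231 0.   ] [162. 274.]
blue_small 0.6 [ 0.445 -0.076  0.002] [289. 265.]
orange_large 0.94 [ 0.659  0.061 -0.003] [233. 179.]
coaster_blue 0.93 [ 0.663 -0.068  0.003] [285. 176.]
coaster_orange 0.73 [ 0.563 -0.007  0.004] [260. 216.
[... 379 characters left out ...]
arge 0.63 [0.428 0.23  0.002] [247. 324.]
blue_medium 0.96 [ 0.715  0.217 -0.   ] [157. 244.]
blue_medium 0.8 [ 0.765 -0.262  0.   ] [265. 130.]
blue_medium 0.78 [ 0.66  -0.227 -0.001] [286. 152.]
blue_medium 0.76 [ 0.751 -0.169  0.003] [249. 148.]
blue_small 0.71 [ 0.444 -0.08   0.   ] [321. 223.]
orange_large 0.87 [ 0.66   0.064 -0.001] [218. 215.]
coaster_blue 0.85 [ 0.668 -0.069  0.004] [249. 182.]
coaster_orange 0.69 [ 0.565 -0.005 -0.002] [265. 218.]
coaster_orange 0.61 [ 0.443 -0.077 -0.002] [321. 225.]
tape 0.57 [ 0.442  0.064 -0.004] [288. 265.]
peg 0.72 [ 0.568 -0.151  0.002] [297. 182.]
peg 0.54 [ 0.565 -0.004 -0.   ] [264. 217.]
dropper_bottle 0.71 [0.552 0.158 0.   ] [225. 265.]
```

View pics/top0.png

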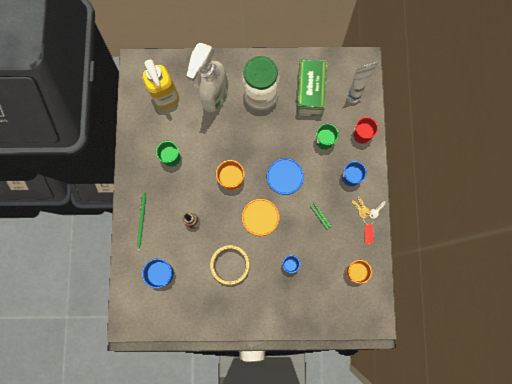

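View pics/side0.png

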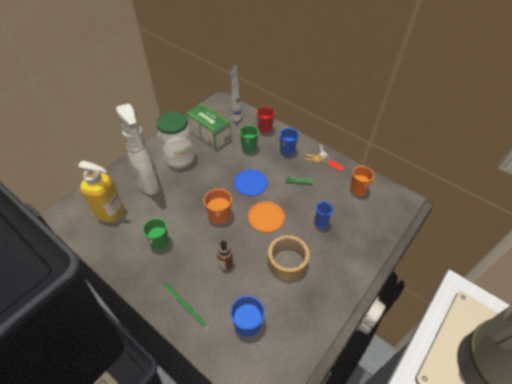

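Candidates in the top view:
- Medium blue look-alikes: blue (354,173), green (168,153), green (327,135), red (366,129). I choose (354,173).
- Large blue: (158,273). Small blue: (291,264).
- Orange: large (230,175), medium (359,271). The orange disc (261,217) is the coaster.

Next I'll fit the cup silhouettes in both views, with height left free.

```bash
cat > fit.py <<'E'
from h import *
from scipy.optimize import minimize
G={"blue_large":(.033,.027),"blue_medium":(.0265,.0215),"blue_small":(.02,.016),"orange_large":(.033,.027),"orange_medium":(.0265,.0215),"coaster_blue":(.046,.046),"coaster_orange":(.046,.046)}
def cmask(p,col):
    h=cv2.cvtColor(p["frame"],cv2.COLOR_RGB2HSV); H=h[...,0];ok=(h[...,1]>130)&(h[...,2]>60)
    return (ok&((H>100)&(H<125) if col=="blue" else (H>4)&(H<21))).astype(np.uint8)
def comp(p,col,uv):
    n,l,s,c=cv2.connectedComponentsWithStats(cmask(p,col))
    i=1+np.argmin([np.hypot(*(np.array(q)-uv)) for q,t in zip(c[1:],s[1:]) if 1]+[1e9]) if n<2 else min((i for i in range(1,n) if s[i,4]>60),key=lambda i:np.hypot(*(c[i]-uv)))
    return l==i
a=np.linspace(0,2*np.pi,48)
def sil(p,x,y,z0,z1,r0,r1):
    P=[proj(p,(x+r*np.cos(t),y+r*np.sin(t),z)) for z,r in((z0,r0),(z1,r1)) for t in a]
    H=cv2.convexHull(np.array(P,np.float32))
    m=np.zeros((384,512),np.uint8); cv2.fillPoly(m,[np.round((H)*16).astype(np.int32)],255,cv2.LINE_AA,4); return m/255.
def fit(ps,name,x0):
    col=name.split("_")[0] if name[0]!="c" else name[8:]
    flat=name[0]=="c"; r1,r0=G[name]; ms=[comp(p,col,proj(p,(*x0[:2],.03 if not flat else .003))) for p in ps]
    def f(v):
        z1=v[2]; return sum(np.abs(sil(p,v[0],v[1],0,z1,r0,r1)-m).sum()/m.sum() for p,m in zip(ps,ms))
    s=minimize(f,[*x0[:2],.005 if flat else .065],method="Nelder-Mead",options=dict(initial_simplex=[[x0[0]+d,x0[1]+e,(.005 if flat else .065)+g] for d,e,g in((0,0,0),(.008,0,0),(0,.008,0),(0,0,.006))],xatol=2e-4,fatol=1e-4))
    return s.x,s.fun,[int(m.sum()) for m in ms]
E
python3 - <<'E'
from fit import *
ps=[manip.camera("top"),manip.camera("side")]
X={"blue_large":(.429,.229),"blue_medium":(.659,-.229),"blue_small":(.445,-.078),"orange_large":(.659,.062),"orange_medium":tuple(onz(ps[0],(359,271),.05)[:2]),"coaster_blue":(.666,-.068),"coaster_orange":(.564,-.006)}
for n,x in X.items():
    for q in (ps,ps[:1],ps[1:]):
        print(n,len(q),*[np.round(v,4) for v in fit(q,n,x)])
f=ps[0]["frame"]; g=ps[1]["frame"]
cr=[cv2.resize(f[y-30:y+30,x-30:x+30],(240,240)) for x,y in((354,173),(158,273),(291,264))]
cr2=[cv2.resize(g[y-30:y+30,x-30:x+30],(240,240)) for x,y in((289,142),(218,206),(361,180))]
cv2.imwrite("pics/crop.png",np.vstack([np.hstack(cr),np.hstack(cr2)])[:,:,::-1])
E
```

```text
blue_large 2 [0.4284 0.2286 0.0623] 0.2504 [ 702 1007]
blue_large 1 [0.4277 0.2328 0.0442] 0.0521 [702]
blue_large 1 [0.4313 0.2242 0.0501] 0.0629 [1007]
blue_medium 2 [ 0.6609 -0.2325  0.0589] 0.6116 [446 318]
blue_medium 1 [ 0.6617 -0.2321  0.0491] 0.0942 [446]
blue_medium 1 [ 0.667  -0.2442  0.048 ] 0.3379 [318]
blue_small 2 [ 0.4464 -0.077   0.0622] 0.6816 [245 275]
blue_small 1 [ 0.446  -0.0759  0.065 ] 0.1338 [245]
blue_small 1 [ 0.4501 -0.0872  0.0479] 0.354 [275]
orange_large 2 [0.6587 0.0639 0.0625] 1.2959 [333 754]
orange_large 1 [0.6605 0.0648 0.0533] 1.1281 [333]
orange_large 1 [0.6624 0.0585 0.0575] 0.0752 [754]
orange_medium 2 [ 0.427  -0.2326  0.0655] 1.1508 [267 520]
orange_medium 1 [ 0.4275 -0.2328  0.0581] 0.9208 [267]
orange_medium 1 [ 0.4288 -0.2388  0.0621] 0.1142 [520]
coaster_blue 2 [ 6.658e-01 -6.930e-02 -2.000e-04] 0.2295 [1040  668]
coaster_blue 1 [ 6.643e-01 -6.840e-02 -2.000e-04] 0.0789 [1040]
coaster_blue 1 [ 6.674e-01 -7.170e-02  3.000e-04] 0.1125 [668]
coaster_orange 2 [ 0.5633 -0.0067  0.0007] 3.9066 [245 892]
coaster_orange 1 [ 0.5634 -0.0058 -0.0008] 3.7872 [245]
coaster_orange 1 [ 5.646e-01 -1.040e-02 -1.000e-04] 0.0403 [892]
```

View pics/crop.png

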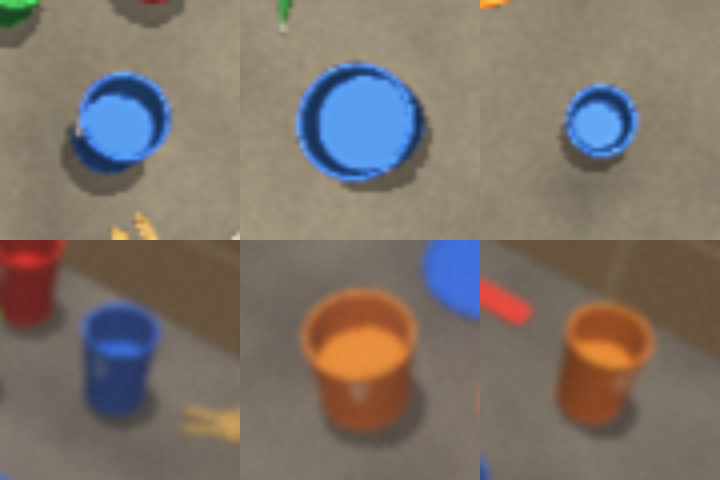

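The crop confirms the choice. Top row left to right: blue medium (narrow, raised floor), blue large, blue small. Bottom row: blue medium, orange large, orange medium in the side view. Rims fit at z ≈ 0.06–0.065. Moving to the orange large cup first.

```bash
python3 -m jog '{"offset":[[0.013,-0.013,0],[0.026,-0.027,0],[0.026,-0.027,0],[0.026,-0.027,0],[0.026,-0.027,0],[0.026,-0.027,0],[0.026,-0.027,0],[0.026,-0.027,0],[0.026,-0.027,0],[0.026,-0.027,0],[0.026,-0.027,0],[0.026,-0.027,0],[0.026,-0.027,0],[0.026,-0.027,0],[0.026,-0.027,0],[0.026,-0.027,0],[0.026,-0.027,0],[0.026,-0.027,0],[0.026,-0.027,0],[0.026,-0.027,0]],"yaw":[0,0.7,0.7,0.7,0.7,0.7,0.7,0.7,0.7,0.7,0.7,0.7,0.7,0.7,0.7,0.7,0.7,0.7,0.7,0],"jaw":[0,0,0,0,0,0,0,0,0,0,0,0,0,0,0,0,0,0,0,0]}' 30
python3 -m jog '{"offset":[[0.013,-0.013,0],[0,0,0],[0,0,0]],"yaw":[0,0,0],"jaw":[0,0,0]}'
python3 - <<'E'
from h import *
o=manip.get_obs(); p=manip.camera("wrist"); save(p,"w1"); print(o["position"],o["ee_rot"],p["hand_eye"],p["camera_matrix"])
E
```

```text
clock: 2.87
position: [0.6449, 0.0825, 0.2315]
ee_rot: [-0.0, 1.0, 0.0, 0.0]
ft_force: [0.7, -0.5, 0.1]
grip_width: 1.004
grasp_force: 0.0
clock: 3.12
position: [0.6572, 0.0697, 0.2309]
ee_rot: [0.002, 1.0, -0.0, -0.0]
ft_force: [-0.9, 1.4, 0.1]
grip_width: 1.001
grasp_force: 0.0
[0.65720747 0.06965965 0.23087985] [ 1.51915262e-03  9.99998781e-01 -2.55196758e-04 -2.56114260e-04] [[-3.21192144e-04  9.66075305e-01  2.58260338e-01  6.47367067e-02]
 [ 9.99999766e-01  1.54224579e-04  6.66767158e-04  7.19212328e-05]
 [ 6.04317193e-04  2.58260492e-01 -9.66075128e-01 -1.43057933e-01]
 [ 0.00000000e+00  0.00000000e+00  0.00000000e+00  1.00000000e+00]] [[297.31863964   0.         258.18155414]
 [  0.         297.31863964 190.64573509]
 [  0.           0.           1.        ]]
```

View pics/w1.png

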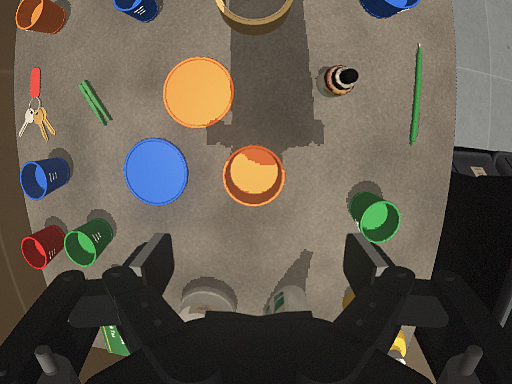

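Wrist view: orange large cup at (253,175), orange coaster (198,92), blue coaster (156,171), all clear of the fingers. I'll add the wrist camera to the fit.

```bash
sed -i 's/H>4)&(H<21)/H>4)\&(H<25)/; s/>130)&(h\[...,2\]>60/>120)\&(h[...,2]>40/' fit.py
cat >> h.py <<'E'
def wrist():
    o=manip.get_obs(); p=manip.camera("wrist"); p=dict(p); T=np.eye(4); T[:3,:3]=R(o["ee_rot"]); T[:3,3]=o["position"]; p["T"]=T@p["hand_eye"]; return p
_proj=proj
def proj(p,X):
    if "T" not in p: return _proj(p,X)
    c=(p["T"][:3,:3].T@(np.array(X)-p["T"][:3,3]))*[1,-1,-1]; K=p["camera_matrix"]
    n=np.hypot(c[0],c[1]); th=np.arctan2(n,c[2]); return K[:2,2]+K[0,0]*th*c[:2]/n
E
python3 - <<'E'
from fit import *
ps=[wrist(),manip.camera("side"),manip.camera("top")]
X={"blue_medium":(.661,-.231),"orange_large":(.659,.062),"coaster_blue":(.666,-.068),"coaster_orange":(.564,-.006)}
for n,x in X.items():
    for q in (ps,ps[:1],ps[:2]):
        print(n,len(q),*[np.round(v,4) for v in fit(q,n,x)],proj(ps[0],(*x,.06)).round())
E
```

```text
blue_medium 3 [ 0.6608 -0.2346  0.0592] 0.8142 [1315  339  447] [ 34. 180.]
blue_medium 1 [ 0.6613 -0.234   0.0612] 0.2351 [1315] [ 34. 180.]
blue_medium 2 [ 0.6627 -0.2429  0.0531] 0.5723 [1315  339] [ 34. 180.]
orange_large 3 [0.6617 0.0617 0.0493] 3.3412 [3036  780  164] [250. 176.]
orange_large 1 [0.6593 0.0641 0.0641] 0.0202 [3036] [250. 176.]
orange_large 2 [0.6591 0.0636 0.0654] 0.1312 [3036  780] [250. 176.]
coaster_blue 3 [ 0.6658 -0.0694  0.    ] 0.2247 [3378  690 1049] [137. 183.]
coaster_blue 1 [ 0.6657 -0.0695  0.    ] 0.027 [3378] [137. 183.]
coaster_blue 2 [ 0.6661 -0.0701  0.    ] 0.1386 [3378  690] [137. 183.]
coaster_orange 3 [ 0.5637 -0.007   0.001 ] 0.1577 [4065  917 1125] [185.  89.]
coaster_orange 1 [ 5.635e-01 -6.800e-03  1.000e-04] 0.0189 [4065] [185.  89.]
coaster_orange 2 [ 0.5638 -0.0073  0.0022] 0.0936 [4065  917] [185.  89.]
```

Fits agree to about 1 mm (orange large cup rim at 0.065). Now grasp it.

```bash
python3 -m jog '{"offset":[[0.002,-0.006,0],[0,0,-0.03],[0,0,-0.03],[0,0,-0.03],[0,0,-0.03],[0,0,-0.03],[0,0,-0.025],[0,0,-0.015],[0,0,-0.009],[0,0,0],[0,0,0]],"yaw":[0,0,0,0,0,0,0,0,0,0,0],"jaw":[0,0,0,0,0,0,0,0,0,0,0]}' 30
python3 -m jog '{"offset":[[0,0,0],[0,0,0],[0,0,0],[0,0,0],[0,0,0],[0,0,0],[0,0,0],[0,0,0]],"yaw":[0,0,0,0,0,0,0,0],"jaw":[1,1,1,1,1,1,1,1]}' 30
```

```text
clock: 4.23
position: [0.6592, 0.065, 0.033]
ee_rot: [0.0, 1.0, 0.0, 0.0]
ft_force: [0.3, -0.5, 0.9]
grip_width: 0.997
grasp_force: 0.0
clock: 4.9
position: [0.6601, 0.0649, 0.0345]
ee_rot: [0.0, 1.0, 0.0, 0.002]
ft_force: [-1.2, 0.1, 5.6]
grip_width: 0.745
grasp_force: 32.2
```

```bash
python3 -m jog '{"offset":[[0,0,0.015],[0,0,0.025],[0,0,0.025],[-0.008,-0.006,0],[-0.016,-0.012,0],[-0.016,-0.012,0],[-0.016,-0.012,0],[-0.016,-0.012,0],[-0.016,-0.012,0],[-0.008,-0.006,0],[0,0,0],[0,0,0]],"yaw":[0,0,0,0,0,0,0,0,0,0,0,0],"jaw":[1,1,1,1,1,1,1,1,1,1,1,1]}'
python3 - <<'E'
from fit import *
p=wrist(); save(p,"w2"); print([np.round(v,4) for v in fit([p],"coaster_orange",(.5636,-.007))])
q=manip.camera("side");save(q,"s2")
cv2.imwrite("pics/c2.png",np.hstack([p["frame"][:,100:400],q["frame"][:,100:400]])[:,:,::-1])
E
```

```text
clock: 5.9
position: [0.5636, -0.0068, 0.0982]
ee_rot: [0.001, 1.0, 0.0, 0.001]
ft_force: [0.5, 0.6, -1.0]
grip_width: 0.741
grasp_force: 33.2
[array([ 0.576 , -0.0065,  0.0899]), np.float64(0.1647), array([20654])]
```

View pics/c2.png

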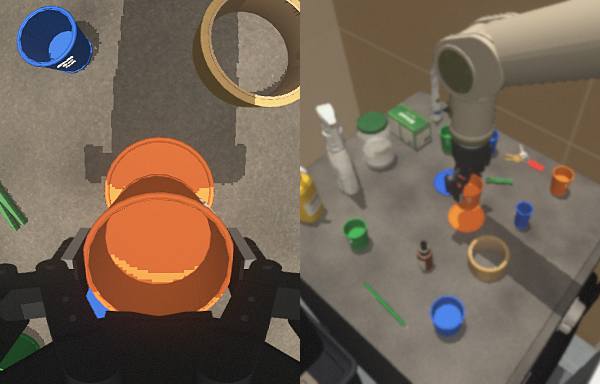

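The orange cup is held upright over the orange coaster. Lower, release and rise.

```bash
python3 -m jog '{"offset":[[0,0,-0.015],[0,0,-0.02],[0,0,-0.015],[0,0,-0.008],[0,0,-0.003],[0,0,0],[0,0,0]],"yaw":[0,0,0,0,0,0,0],"jaw":[1,1,1,1,1,1,1]}'
python3 -m jog '{"offset":[[0,0,0],[0,0,0],[0,0,0],[0,0,0],[0,0,0],[0,0,0.01],[0,0,0.02],[0,0,0.03],[0,0,0.03],[0,0,0.03]],"yaw":[0,0,0,0,0,0,0,0,0,0],"jaw":[0.2,0.15,0.1,0,0,0,0,0,0,0]}'
python3 -m jog '{"offset":[[-0.005,-0.012,0.01],[-0.013,-0.022,0],[-0.013,-0.022,0],[-0.013,-0.022,0],[-0.013,-0.022,0],[-0.013,-0.022,0],[-0.013,-0.022,0],[-0.013,-0.022,0],[-0.013,-0.022,0],[-0.013,-0.022,0],[-0.012,-0.015,0],[0,0,0],[0,0,0]],"yaw":[0,0,0,0,0,0,0,0,0,0,0,0,0],"jaw":[0,0,0,0,0,0,0,0,0,0,0,0,0]}'
python3 - <<'E'
from fit import *
p=wrist();q=manip.camera("side")
for n,x in (("orange_medium",(.427,-.233)),("blue_small",(.4455,-.0775))):
  for s in ([p],[p,q]): print(n,*[np.round(v,4) for v in fit(s,n,x)])
save(p,"w3")
E
```

```text
clock: 6.58
position: [0.5637, -0.0067, 0.0368]
ee_rot: [0.0, 1.0, 0.0, 0.0]
ft_force: [-0.5, -0.2, 0.1]
grip_width: 0.745
grasp_force: 33.1
clock: 7.42
position: [0.5626, -0.0074, 0.1584]
ee_rot: [0.001, 1.0, -0.0, 0.0]
ft_force: [0.7, -0.5, -0.7]
grip_width: 1.001
grasp_force: 0.0
clock: 8.5
position: [0.4281, -0.2331, 0.1667]
ee_rot: [0.002, 1.0, 0.0, 0.0]
ft_force: [0.3, 0.1, 0.5]
grip_width: 0.996
grasp_force: 0.0
orange_medium [ 0.4287 -0.2321  0.0643] 0.0312 [3131]
orange_medium [ 0.4281 -0.2322  0.0668] 0.1854 [3131  543]
blue_small [ 0.4479 -0.074   0.0615] 0.0864 [1762]
blue_small [ 0.447  -0.0757  0.0638] 0.514 [1762  309]
```

```bash
python3 -m jog '{"offset":[[0,0.001,-0.013],[0,0,-0.03],[0,0,-0.03],[0,0,-0.03],[0,0,-0.02],[0,0,-0.01],[0,0,0],[0,0,0]],"yaw":[0,0,0,0,0,0,0,0],"jaw":[0,0,0,0,0,0,0,0]}' 30
python3 -m jog '{"offset":[[0,0,0],[0,0,0],[0,0,0],[0,0,0],[0,0,0],[0,0,0],[0,0,0],[0,0,0],[0,0,0]],"yaw":[0,0,0,0,0,0,0,0,0],"jaw":[1,1,1,1,1,1,1,1,1]}' 30
python3 -m jog '{"offset":[[0,0,0.015],[0,0,0.03],[0,0,0.03],[0,0,0.03],[0,0,0.03],[0,0,0],[0,0,0]],"yaw":[0,0,0,0,0,0,0],"jaw":[1,1,1,1,1,1,1]}'
python3 - <<'E'
from fit import *
p=wrist();q=manip.camera("side")
for s in ([p],[q],[p,q]): print(*[np.round(v,4) for v in fit(s,"orange_large",(.5636,-.007))])
save(p,"w4");save(q,"s4")
E
```

```text
clock: 9.27
position: [0.4293, -0.2309, 0.0338]
ee_rot: [0.0, 1.0, -0.0, -0.0]
ft_force: [0.7, 0.1, -0.9]
grip_width: 0.998
grasp_force: 0.0
clock: 10.02
position: [0.43, -0.2315, 0.0348]
ee_rot: [0.0, 1.0, -0.0, 0.001]
ft_force: [-2.2, 0.9, 7.9]
grip_width: 0.607
grasp_force: 29.8
clock: 10.6
position: [0.4299, -0.2314, 0.1702]
ee_rot: [0.0, 1.0, -0.0, 0.002]
ft_force: [0.5, 1.1, -0.6]
grip_width: 0.609
grasp_force: 31.5
[ 0.5454 -0.0079  0.0207] 0.5412 [2053]
[0.5506 0.0066 0.0889] 0.2012 [1196]
[5.479e-01 4.000e-04 6.390e-02] 0.9679 [2053 1196]
```

View pics/w4.png

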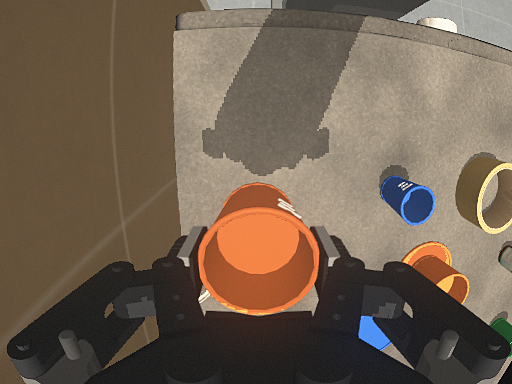

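Wrist view: the medium orange cup is held upright at (258,250). The large cup stands on its coaster at (440,270), and the blue small cup is at (408,200).

```bash
python3 -m jog '{"offset":[[0.007,0.012,0],[0.014,0.024,0],[0.014,0.024,0],[0.014,0.024,0],[0.014,0.024,0],[0.014,0.024,0],[0.014,0.024,0],[0.014,0.024,0],[0.014,0.024,0],[0.0095,0.013,0],[0.006,0.0075,0],[0,0,0],[0,0,0],[0,0,-0.02],[0,0,-0.02],[0,0,0],[0,0,0]],"yaw":[0,0,0,0,0,0,0,0,0,0,0,0,0,0,0,0,0],"jaw":[1,1,1,1,1,1,1,1,1,1,1,1,1,1,1,1,1]}'
python3 - <<'E'
from fit import *
p=wrist();q=manip.camera("side");t=manip.camera("top")
u=proj(q,(.563,-.007,.08)).astype(int)
c=q["frame"][u[1]-60:u[1]+60,u[0]-50:u[0]+50]
cv2.imwrite("pics/c5.png",np.hstack([p["frame"][:,90:430],cv2.resize(c,(320,384))])[:,:,::-1])
E
```

```text
clock: 12.12
position: [0.5623, -0.0084, 0.1281]
ee_rot: [0.002, 1.0, -0.0, -0.001]
ft_force: [-0.0, -0.1, 0.1]
grip_width: 0.612
grasp_force: 31.6
```

View pics/c5.png

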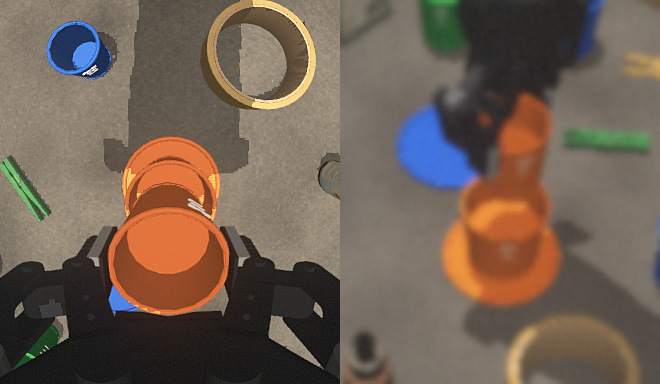

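The medium cup is above the large one's mouth and the rims line up in both views. Insert it.

```bash
python3 -m jog '{"offset":[[0.001,0.001,-0.008],[0,0,-0.015],[0,0,-0.015],[0,0,-0.01],[0,0,-0.005],[0,0,-0.0025],[0,0,0],[0,0,0]],"yaw":[0,0,0,0,0,0,0,0],"jaw":[1,1,1,1,1,1,1,1]}'
python3 -m jog '{"offset":[[0,0,0],[0,0,0],[0,0,0],[0,0,0],[0,0,0]],"yaw":[0,0,0,0,0],"jaw":[0.35,0.3,0.25,0.2,0.2]}'
python3 -m jog '{"offset":[[0,0,0.01],[0,0,0.02],[0,0,0.03],[0,0,0.03],[0,0,0.02]],"yaw":[0,0,0,0,0],"jaw":[0.2,0.2,0.1,0,0]}'
python3 -m jog '{"offset":[[-0.01,0.02,0],[-0.014,0.028,0],[-0.014,0.028,0],[-0.014,0.028,0],[-0.014,0.028,0],[-0.014,0.028,0],[-0.014,0.028,0],[-0.014,0.028,0],[-0.014,0.018,0],[-0.008,0,0],[0,0,0],[0,0,0]],"yaw":[0,0,0,0,0,0,0,0,0,0,0,0],"jaw":[0,0,0,0,0,0,0,0,0,0,0,0]}'
python3 - <<'E'
from fit import *
p=wrist();q=manip.camera("side");t=manip.camera("top"); save(p,"w6")
for s in ([p],[p,q]): print(*[np.round(v,4) for v in fit(s,"blue_large",(.428,.229))])
u=proj(q,(.563,-.007,.06)).astype(int); c=q["frame"][u[1]-48:u[1]+48,u[0]-40:u[0]+40]
u=proj(t,(.563,-.007,.06)).astype(int); d=t["frame"][u[1]-48:u[1]+48,u[0]-40:u[0]+40]
cv2.imwrite("pics/c6.png",np.hstack([cv2.resize(c,(320,384)),cv2.resize(d,(320,384))])[:,:,::-1])
E
```

```text
clock: 12.93
position: [0.5648, -0.0057, 0.0734]
ee_rot: [0.0, 1.0, 0.0, 0.0]
ft_force: [-0.4, 0.2, -0.3]
grip_width: 0.603
grasp_force: 31.6
clock: 13.35
position: [0.5644, -0.0056, 0.073]
ee_rot: [0.0, 1.0, 0.0, 0.0]
ft_force: [0.1, 0.4, 0.7]
grip_width: 0.797
grasp_force: 0.0
clock: 13.77
position: [0.5651, -0.0059, 0.1865]
ee_rot: [0.001, 1.0, 0.0, 0.001]
ft_force: [1.3, 0.0, 1.0]
grip_width: 1.0
grasp_force: 0.0
clock: 14.77
position: [0.4348, 0.2277, 0.1834]
ee_rot: [0.001, 1.0, 0.0, 0.0]
ft_force: [-0.1, -0.5, 0.0]
grip_width: 0.998
grasp_force: 0.0
[0.4296 0.2295 0.062 ] 0.0187 [4101]
[0.4294 0.2293 0.0621] 0.1489 [4101 1028]
```

View pics/c6.png

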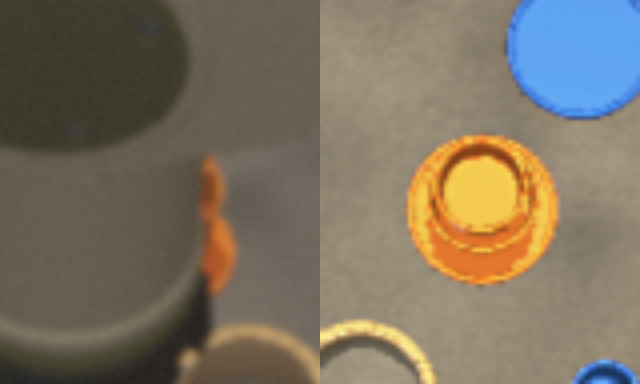

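The orange nest sits concentric on its coaster. Now the blue large cup.

```bash
python3 -m jog '{"offset":[[-0.005,0.0015,-0.015],[0,0,-0.03],[0,0,-0.03],[0,0,-0.03],[0,0,-0.025],[0,0,-0.015],[0,0,-0.005],[0,0,0],[0,0,0]],"yaw":[0,0,0,0,0,0,0,0,0],"jaw":[0,0,0,0,0,0,0,0,0]}' 30
python3 -m jog '{"offset":[[0,0,0],[0,0,0],[0,0,0],[0,0,0],[0,0,0],[0,0,0],[0,0,0],[0,0,0]],"yaw":[0,0,0,0,0,0,0,0],"jaw":[1,1,1,1,1,1,1,1]}' 30
python3 -m jog '{"offset":[[0,0,0.015],[0,0,0.03],[0,0,0.03],[0,0,0.03],[0,0,0.03],[0,0,0.03],[0,0,0],[0,0,0]],"yaw":[0,0,0,0,0,0,0,0],"jaw":[1,1,1,1,1,1,1,1]}'
```

```text
clock: 15.67
position: [0.4302, 0.2297, 0.0336]
ee_rot: [0.001, 1.0, 0.0, 0.0]
ft_force: [0.2, -1.2, -0.0]
grip_width: 0.999
grasp_force: 0.0
clock: 16.33
position: [0.4304, 0.2303, 0.0345]
ee_rot: [0.001, 1.0, 0.001, 0.001]
ft_force: [-1.9, -2.5, 8.6]
grip_width: 0.747
grasp_force: 31.1
clock: 17.0
position: [0.4303, 0.2305, 0.2002]
ee_rot: [0.0, 1.0, 0.002, 0.002]
ft_force: [-0.9, 0.1, -1.3]
grip_width: 0.744
grasp_force: 33.3
```

```bash
python3 -m jog '{"offset":[[0.01,-0.0125,0],[0.02,-0.025,0],[0.02,-0.025,0],[0.02,-0.025,0],[0.02,-0.025,0],[0.02,-0.025,0],[0.02,-0.025,0],[0.02,-0.025,0],[0.02,-0.025,0],[0.02,-0.025,0],[0.02,-0.025,0],[0.02,-0.025,0],[0.006,-0.0125,0],[0,0,0],[0,0,-0.02],[0,0,-0.03],[0,0,-0.03],[0,0,-0.02],[0,0,0],[0,0,0]],"yaw":[0,0,0,0,0,0,0,0,0,0,0,0,0,0,0,0,0,0,0,0],"jaw":[1,1,1,1,1,1,1,1,1,1,1,1,1,1,1,1,1,1,1,1]}'
python3 - <<'E'
from fit import *
p=wrist();q=manip.camera("side")
u=proj(q,(.666,-.07,.06)).astype(int)
c=q["frame"][u[1]-60:u[1]+60,u[0]-50:u[0]+50]
cv2.imwrite("pics/c7.png",np.hstack([p["frame"][:,90:430],cv2.resize(c,(320,384))])[:,:,::-1])
E
```

```text
clock: 18.67
position: [0.6643, -0.0691, 0.097]
ee_rot: [0.0, 1.0, 0.0, -0.001]
ft_force: [0.1, -0.4, 0.0]
grip_width: 0.746
grasp_force: 33.3
```

View pics/c7.png

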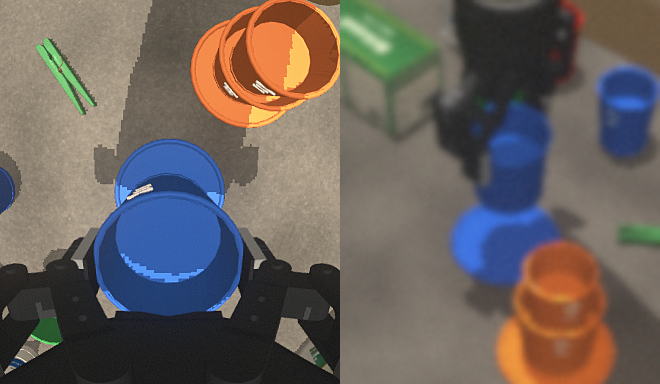

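The blue large cup is upright over the blue coaster, and the orange nest stands properly. Lower, release, then go to the blue medium cup.

```bash
python3 -m jog '{"offset":[[0.002,0,-0.012],[0,0,-0.02],[0,0,-0.015],[0,0,-0.008],[0,0,-0.004],[0,0,0],[0,0,0]],"yaw":[0,0,0,0,0,0,0],"jaw":[1,1,1,1,1,1,1]}'
python3 -m jog '{"offset":[[0,0,0],[0,0,0],[0,0,0],[0,0,0],[0,0,0],[0,0,0.01],[0,0,0.02],[0,0,0.03],[0,0,0.03],[0,0,0.03],[0,0,0.01]],"yaw":[0,0,0,0,0,0,0,0,0,0,0],"jaw":[0.2,0.15,0.1,0,0,0,0,0,0,0,0]}'
python3 -m jog '{"offset":[[0,-0.015,0],[-0.001,-0.025,0],[-0.001,-0.025,0],[-0.001,-0.025,0],[-0.001,-0.025,0],[-0.001,-0.025,0],[0,-0.02,0],[0,-0.005,0],[0,0,0],[0,0,0]],"yaw":[0,0,0,0,0,0,0,0,0,0],"jaw":[0,0,0,0,0,0,0,0,0,0]}'
python3 - <<'E'
from fit import *
p=wrist();q=manip.camera("side");t=manip.camera("top"); save(p,"w8")
for s in ([p],[p,q]): print(*[np.round(v,4) for v in fit(s,"blue_medium",(.661,-.234))])
print(manip.get_obs()["position"])
E
```

```text
clock: 19.35
position: [0.6679, -0.0703, 0.0396]
ee_rot: [0.0, 1.0, -0.0, 0.001]
ft_force: [-0.2, -0.6, -0.9]
grip_width: 0.747
grasp_force: 33.3
clock: 20.27
position: [0.6692, -0.0707, 0.1749]
ee_rot: [0.001, 1.0, -0.0, 0.003]
ft_force: [0.8, 0.1, 1.3]
grip_width: 1.0
grasp_force: 0.0
clock: 21.1
position: [0.6621, -0.2349, 0.1681]
ee_rot: [0.001, 1.0, 0.0, -0.0]
ft_force: [0.2, 0.7, 0.7]
grip_width: 1.003
grasp_force: 0.0
[ 0.6609 -0.2302  0.0622] 0.0207 [3049]
[ 0.661  -0.2304  0.061 ] 0.4349 [3049  344]
[ 0.66276548 -0.23334562  0.16860666]
```

View pics/w8.png

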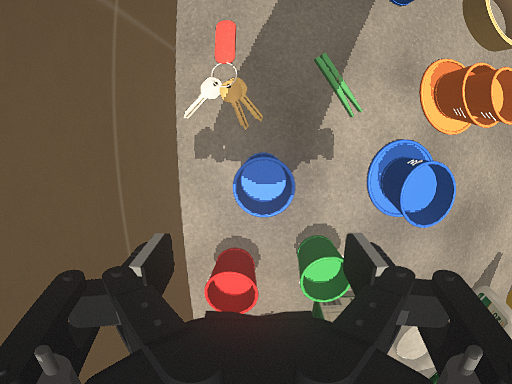

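Wrist view: blue medium cup at (264,185). Red (232,280) and green (323,268) are well ahead. The blue large cup stands on its coaster.

```bash
python3 -m jog '{"offset":[[-0.0015,0.0035,-0.014],[0,0,-0.03],[0,0,-0.03],[0,0,-0.03],[0,0,-0.02],[0,0,-0.01],[0,0,0],[0,0,0]],"yaw":[0,0,0,0,0,0,0,0],"jaw":[0,0,0,0,0,0,0,0]}' 30
python3 -m jog '{"offset":[[0,0,0],[0,0,0],[0,0,0],[0,0,0],[0,0,0],[0,0,0],[0,0,0],[0,0,0],[0,0,0]],"yaw":[0,0,0,0,0,0,0,0,0],"jaw":[1,1,1,1,1,1,1,1,1]}' 30
python3 -m jog '{"offset":[[0,0,0.015],[0,0,0.03],[0,0,0.03],[0,0,0.03],[0,0,0.02],[0,0,0],[0,0,0]],"yaw":[0,0,0,0,0,0,0],"jaw":[1,1,1,1,1,1,1]}'
python3 - <<'E'
from fit import *
t=manip.camera("top");q=manip.camera("side")
print([ (round(d["score"],2),np.round(d["at"],4)) for p in (t,q) for d in manip.tip_of(p,"blue_large")[:2]])
E
```

```text
clock: 21.92
position: [0.6614, -0.2312, 0.0356]
ee_rot: [0.0, 1.0, 0.0, 0.0]
ft_force: [-0.6, -0.0, 0.5]
grip_width: 0.997
grasp_force: 0.0
clock: 22.67
position: [0.662, -0.2318, 0.0367]
ee_rot: [0.0, 1.0, -0.0, 0.001]
ft_force: [-1.2, 0.9, 5.4]
grip_width: 0.593
grasp_force: 30.6
clock: 23.25
position: [0.6615, -0.2321, 0.1624]
ee_rot: [0.001, 1.0, -0.0, 0.002]
ft_force: [-0.0, -0.4, -2.0]
grip_width: 0.592
grasp_force: 31.5
[(0.72, array([ 0.6649, -0.0696,  0.0014])), (0.96, array([ 0.6707, -0.0715,  0.005 ]))]
```

```bash
python3 -m jog '{"offset":[[0,0.012,0],[0.001,0.025,0],[0.001,0.025,0],[0.001,0.025,0],[0.001,0.025,0],[0.001,0.025,0],[0.001,0.02,0],[0,0.005,0],[0,0,0],[0,0,-0.02],[0,0,-0.015],[0,0,0],[0,0,0]],"yaw":[0,0,0,0,0,0,0,0,0,0,0,0,0],"jaw":[1,1,1,1,1,1,1,1,1,1,1,1,1]}'
python3 - <<'E'
from fit import *
p=wrist();q=manip.camera("side"); print(manip.get_obs()["position"])
u=proj(q,(.666,-.07,.08)).astype(int)
c=q["frame"][u[1]-48:u[1]+48,u[0]-40:u[0]+40]
cv2.imwrite("pics/c9.png",np.hstack([p["frame"][:,90:430],cv2.resize(c,(320,384))])[:,:,::-1])
E
```

```text
clock: 24.53
position: [0.6661, -0.071, 0.1242]
ee_rot: [0.001, 1.0, -0.0, -0.001]
ft_force: [0.8, -0.1, -0.8]
grip_width: 0.594
grasp_force: 31.5
[ 0.66721512 -0.07068285  0.12587906]
```

View pics/c9.png

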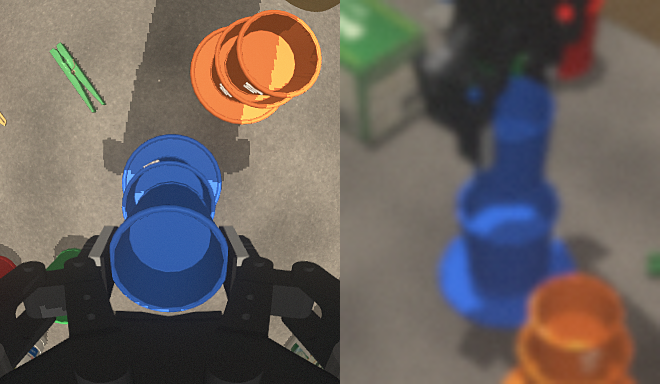

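Blue medium is centred over the large cup's mouth in both views. Insert, release, go to the small one.

```bash
python3 -m jog '{"offset":[[0,0,-0.008],[0,0,-0.015],[0,0,-0.013],[0,0,-0.009],[0,0,-0.004],[0,0,-0.002],[0,0,0],[0,0,0]],"yaw":[0,0,0,0,0,0,0,0],"jaw":[1,1,1,1,1,1,1,1]}'
python3 -m jog '{"offset":[[0,0,0],[0,0,0],[0,0,0],[0,0,0],[0,0,0],[0,0,0.01],[0,0,0.02],[0,0,0.03],[0,0,0.03],[0,0,0.02]],"yaw":[0,0,0,0,0,0,0,0,0,0],"jaw":[0.35,0.3,0.25,0.2,0.2,0.2,0.2,0.1,0,0]}'
python3 -m jog '{"offset":[[-0.015,0,0],[-0.03,0,0],[-0.03,0,0],[-0.03,-0.002,0],[-0.03,-0.002,0],[-0.03,0,0],[-0.03,0,0],[-0.018,0,0],[-0.007,0,0],[0,0,0],[0,0,0]],"yaw":[0,0,0,0,0,0,0,0,0,0,0],"jaw":[0,0,0,0,0,0,0,0,0,0,0]}'
python3 - <<'E'
from fit import *
p=wrist();q=manip.camera("side");t=manip.camera("top"); save(p,"w10")
for s in ([p],[p,q],[p,t]): print(*[np.round(v,4) for v in fit(s,"blue_small",(.4475,-.0755))])
print(manip.get_obs()["position"])
for n in ("blue_large","blue_medium"):print(n,[ (round(d["score"],2),np.round(d["at"],4)) for s in (t,q) for d in manip.tip_of(s,n)[:4]])
E
```

```text
clock: 25.3
position: [0.6672, -0.0698, 0.0742]
ee_rot: [0.0, 1.0, -0.0, 0.0]
ft_force: [0.2, 0.5, 1.9]
grip_width: 0.59
grasp_force: 31.6
clock: 26.13
position: [0.6676, -0.07, 0.1878]
ee_rot: [0.001, 1.0, -0.0, 0.002]
ft_force: [0.6, -0.6, 0.3]
grip_width: 0.997
grasp_force: 0.0
clock: 27.05
position: [0.4478, -0.0736, 0.1846]
ee_rot: [0.0, 1.0, 0.0, 0.001]
ft_force: [0.4, 0.2, 0.2]
grip_width: 0.998
grasp_force: 0.0
[ 0.4479 -0.0762  0.0603] 0.0737 [1564]
[ 0.4476 -0.0763  0.0619] 0.4682 [1564  309]
[ 0.4484 -0.0762  0.0589] 1.3257 [1564 1092]
[ 0.44782245 -0.07367737  0.18391659]
blue_large [(0.57, array([ 0.6654, -0.0704,  0.0038])), (0.61, array([ 0.6691, -0.0648,  0.0041]))]
blue_medium [(0.94, array([ 0.7539, -0.168 ,  0.0015])), (0.87, array([ 0.7671, -0.2628,  0.0031])), (0.74, array([0.7153, 0.2132, 0.0028])), (0.68, array([ 0.6671, -0.0683,  0.0381])), (0.96, array([ 0.7667, -0.2603, -0.0009])), (0.79, array([0.7149, 0.2188, 0.0028])), (0.67, array([ 0.7514, -0.1694,  0.0039])), (0.59, array([ 0.6665, -0.0654,  0.039 ]))]
```

View pics/w10.png

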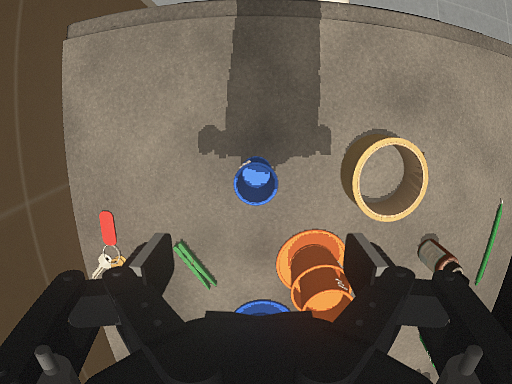

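Blue medium is detected seated (z = 0.038). The small cup is at (256,181) in the wrist view and clear of the tape. Grasp it.

```bash
python3 -m jog '{"offset":[[0,-0.0025,-0.015],[0,0,-0.03],[0,0,-0.03],[0,0,-0.03],[0,0,-0.025],[0,0,-0.012],[0,0,-0.006],[0,0,0],[0,0,0]],"yaw":[0,0,0,0,0,0,0,0,0],"jaw":[0,0,0,0,0,0,0,0,0]}' 25
python3 -m jog '{"offset":[[0,0,0],[0,0,0],[0,0,0],[0,0,0],[0,0,0],[0,0,0],[0,0,0],[0,0,0],[0,0,0],[0,0,0]],"yaw":[0,0,0,0,0,0,0,0,0,0],"jaw":[1,1,1,1,1,1,1,1,1,1]}' 25
python3 -m jog '{"offset":[[0,0,0.015],[0,0,0.03],[0,0,0.03],[0,0,0.03],[0,0,0.03],[0,0,0.03],[0,0,0],[0,0,0]],"yaw":[0,0,0,0,0,0,0,0],"jaw":[1,1,1,1,1,1,1,1]}'
```

```text
clock: 28.15
position: [0.4473, -0.0763, 0.0363]
ee_rot: [0.001, 1.0, -0.0, 0.0]
ft_force: [0.8, 0.2, 0.8]
grip_width: 0.996
grasp_force: 0.0
clock: 28.98
position: [0.4475, -0.0761, 0.0367]
ee_rot: [0.0, 1.0, 0.0, 0.001]
ft_force: [-1.3, -1.0, 6.6]
grip_width: 0.454
grasp_force: 24.4
clock: 29.65
position: [0.4477, -0.0761, 0.2023]
ee_rot: [0.0, 1.0, 0.0, 0.002]
ft_force: [0.0, 0.5, -1.2]
grip_width: 0.451
grasp_force: 25.3
```

```bash
python3 -m jog '{"offset":[[0.015,0,0],[0.03,0.002,0],[0.03,0.002,0],[0.03,0.002,0],[0.03,0,0],[0.03,0,0],[0.03,0,0],[0.017,0,0],[0.007,0,0],[0,0,0],[0,0,-0.02],[0,0,-0.02],[0,0,0],[0,0,0]],"yaw":[0,0,0,0,0,0,0,0,0,0,0,0,0,0],"jaw":[1,1,1,1,1,1,1,1,1,1,1,1,1,1]}'
python3 - <<'E'
from fit import *
p=wrist();q=manip.camera("side"); print(manip.get_obs()["position"])
u=proj(q,(.666,-.07,.09)).astype(int)
c=q["frame"][u[1]-54:u[1]+54,u[0]-45:u[0]+45]
cv2.imwrite("pics/c11.png",np.hstack([p["frame"][:,90:430],cv2.resize(c,(320,384))])[:,:,::-1])
E
```

```text
clock: 30.82
position: [0.6643, -0.0702, 0.1602]
ee_rot: [0.001, 1.0, 0.0, -0.001]
ft_force: [0.2, -0.2, -0.7]
grip_width: 0.457
grasp_force: 25.4
[ 0.66583115 -0.07034928  0.16224104]
```

View pics/c11.png

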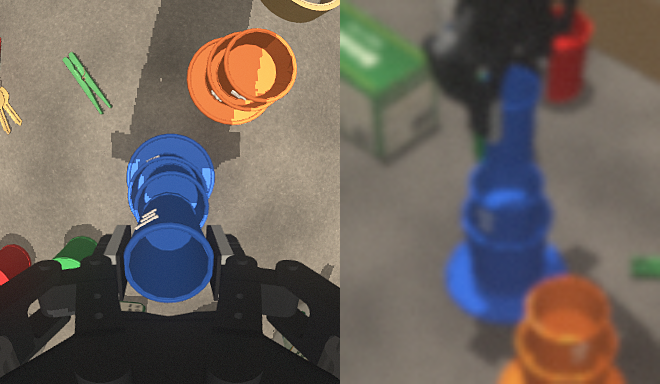

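The small cup is aligned above the blue nest. Insert, release and back off.

```bash
python3 -m jog '{"offset":[[0,0,-0.008],[0,0,-0.015],[0,0,-0.013],[0,0,-0.009],[0,0,-0.004],[0,0,-0.0025],[0,0,0],[0,0,0]],"yaw":[0,0,0,0,0,0,0,0],"jaw":[1,1,1,1,1,1,1,1]}'
python3 -m jog '{"offset":[[0,0,0],[0,0,0],[0,0,0],[0,0,0],[0,0,0],[0,0,0.01],[0,0,0.02],[0,0,0.03],[0,0,0.03],[0,0,0.03]],"yaw":[0,0,0,0,0,0,0,0,0,0],"jaw":[0.45,0.4,0.35,0.3,0.3,0.3,0.3,0.3,0.2,0]}'
python3 -m jog '{"offset":[[-0.02,-0.01,0.02],[-0.03,-0.02,0],[-0.03,-0.02,0],[-0.03,-0.02,0],[-0.03,-0.02,0],[-0.03,-0.02,0],[-0.015,-0.02,0],[0,0,0],[0,0,0]],"yaw":[0,0,0,0,0,0,0,0,0],"jaw":[0,0,0,0,0,0,0,0,0]}'
python3 - <<'E'
from fit import *
q=manip.camera("side");t=manip.camera("top"); w=wrist()
for n in N:print(n,[ (round(d["score"],2),np.round(d["at"],3).tolist()) for s in (t,q) for d in manip.tip_of(s,n)[:4] if n not in("blue_medium",) or d["at"][2]>.02])
save(w,"w12")
c=[cv2.resize(f["frame"][v-60:v+40,u-60:u+40],(400,400)) for f in (q,t) for u,v in [proj(f,(.62,-.04,.05)).astype(int)]]
cv2.imwrite("pics/c12.png",np.hstack(c)[:,:,::-1])
E
```

```text
clock: 31.58
position: [0.6662, -0.0702, 0.1098]
ee_rot: [0.0, 1.0, -0.0, 0.0]
ft_force: [-1.4, 0.4, -0.8]
grip_width: 0.456
grasp_force: 25.4
clock: 32.42
position: [0.6656, -0.0703, 0.2315]
ee_rot: [0.001, 1.0, -0.0, 0.0]
ft_force: [0.1, 1.5, 0.8]
grip_width: 0.914
grasp_force: 0.0
clock: 33.17
position: [0.4803, -0.2014, 0.2505]
ee_rot: [0.002, 1.0, 0.0, 0.001]
ft_force: [0.8, 0.2, 0.3]
grip_width: 1.003
grasp_force: 0.0
blue_large [(0.64, [0.663, -0.07, 0.003]), (0.72, [0.668, -0.07, 0.007])]
blue_medium [(0.52, [0.667, -0.066, 0.04]), (0.77, [0.668, -0.064, 0.036])]
blue_small [(0.77, [0.664, -0.069, 0.075]), (0.21, [0.56, -0.006, 0.035]), (0.82, [0.659, -0.072, 0.072])]
orange_large [(0.48, [0.559, -0.007, 0.0]), (0.76, [0.564, -0.007, 0.001])]
orange_medium [(0.69, [0.562, -0.004, 0.041]), (0.97, [0.562, -0.008, 0.037]), (0.43, [0.568, -0.153, 0.001])]
coaster_blue [(0.76, [0.661, -0.07, 0.001]), (0.63, [0.665, -0.067, 0.005])]
coaster_orange [(0.67, [0.561, -0.003, 0.002]), (0.74, [0.565, -0.001, 0.001]), (0.23, [0.661, -0.071, 0.074])]
tape [(0.65, [0.446, 0.065, -0.0]), (0.96, [0.446, 0.067, -0.005])]
peg [(0.59, [0.564, -0.149, 0.0]), (0.53, [0.568, -0.153, 0.001]), (0.47, [0.445, 0.066, -0.005])]
dropper_bottle [(0.52, [0.553, 0.158, 0.003]), (0.7, [0.55, 0.157, 0.004]), (0.32, [0.567, -0.005, 0.002])]
```

View pics/c12.png

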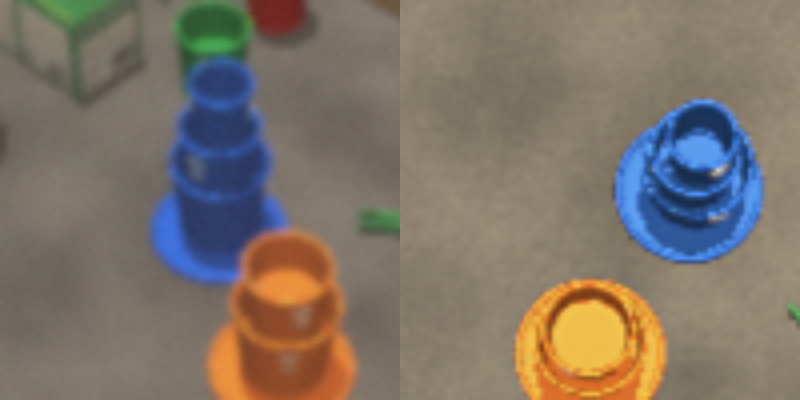

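Both nests stand upright, concentric and seated: bases at about 0.003, 0.038 and 0.073. The tape, peg and bottle are where they were.

```bash
python3 -c "
from workcell import manip
print(manip.hand_in())"
```

```text
the job is handed in; nothing more can be done
None
```

The job is handed in at about 33 s of the 128 s allowed: the last pictures show both nests upright and seated on their coasters, with the tape, peg and bottle not moved, but no verdict came back.

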